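# Torque the lantern-post socket bolt with the click wrench

### The arm

A 7-joint arm with a two-finger parallel gripper is mounted at the origin on the work surface. World frame = base frame: x ahead of the robot, y to its left, z up, the work surface at z = 0. Lengths are in mm, angles in rad, forces in N, time in s.
With the tool pointing down it reaches from about 400 to 850 mm from the base axis. Payload 10.4 kg.
Tool frame: the origin (TCP) lies between the finger pads; the fingertips stand 19 mm ahead of it and the grasp point (between the pads) is the TCP; y points along the fingers, x is the direction in which the jaws open and shut, and the axes are right-handed (so a half turn about y gives the same grasp; the last joint's range is limited). The gripper opens to 85 mm and grips with 20 to 120 N. Pads are 22 mm wide; open, the fingers measure 114 mm over their backs; the gripper's body (76 mm by 85 mm) begins 54 mm behind the grasp point. The pads swing forward as they close: fully open they stand 13 mm farther back than shut.
Start: joints at [-1.333, 0.332, -0.065, 1.46, 0.022, 1.35, -0.088], TCP at [161.144, 603.889, 250.338] pointing down, gripper open.
Joint ranges: [-2.6, 2.6], [-0.5, 2.12], [-1.47, 1.34], [0.16, 2.42], [-1.27, 4.41], [0.06, 2.06], [-2.6, 2.6]. Speed limits (rad/s): [2.22, 2.22, 2.79, 2.79, 3.14, 3.14, 3.14].

### API

Orientations are given as [roll, pitch, yaw] about the fixed x, y, z axes, in that order (R = Rz(yaw) Ry(pitch) Rx(roll)).
In Python, from station import get_state, get_image, close_job gives the robot as it stands.
- The arm moves only by the tool play_rows, never from a script. Its argument "commands" is a list of rows, each an object with "dp": the shift along the tool's x, y, z in cm, a list of three; "delta_rot": the turn, a rotation vector about the tool's x, y, z in rad, a list of three; "gripper": the finger opening in cm, from 0 to 8.54. A call has exactly 8 rows; each row is the pose to reach, as a shift and turn from the pose measured when the call began, along the tool's axes at that moment; what a row does not reach only later rows make up. A row lasts 1/12 s, in which the tool goes at most 41.7 mm and 7.16 degrees, less where a joint would pass 70% of its speed; a pose out of reach is approached as far as the arm can. A call with a gripper value outside its range is refused whole. The fingers move at their own pace and stop on an object; the grip force is fixed at half the most. Time passes only in rows, so rows that repeat a pose let the fingers close, or fill a call up. It gives the time, the measured TCP pose, the force and the opening at its end, in the units of the state.
- get_state(): the state, without advancing time (a new reading comes with each control period).
- get_image(name): name is "side" or "top"; returns a dict with "color" (384x512x3 uint8, red, green, blue), "fx", "fy", "cx", "cy" (pixels), "rvec" (rotation vector, rad) and "tvec" (3), from world to camera coordinates, as OpenCV has them. Camera axes: x right, y down, z forward; pixel columns grow to the right and rows downward; lengths in mm; the calibration is good to about 2 mm. A picture is of the moment at which its call begins. There is no depth.
- close_job(): hands the job in, once; it reports no verdict.
The state is a dict: "t": time; "qpos": joint angles; "joint_vel": joint speeds; "effort": joint torques, N m; "tool_pos": TCP position; "ee_rot": TCP orientation; "force": force on the tool from outside, world axes, zero at the start; "ft_torque": the same for the moment, N m; "finger_gap": opening from 0.0 (shut) to 1.0 (fully open).
Only numpy, scipy, OpenCV 4.12 (cv2) and the standard library are available. Lean on these libraries where they do the work, as an engineer would, in place of code of your own. Each camera call takes 0.05 s, during which the arm holds its last target.

### The job

Finish tightening the lantern-post socket whose bolt carries the click wrench (the longer tool with a round grip and a knuckle in its shaft): swing the handle clockwise, seen from above, until the bolt comes up tight and the handle then breaks over at the knuckle by about 20 degrees. Stop there, before the handle folds right over to its stop, and let go, leaving the wrench on the bolt. Leave the plain ring spanner on the other socket's bolt where it is.

Things in the scene. Friction and masses are not known exactly. Their poses are not given: they have to be found in the camera images.
- click_grip (a point): Centre of the click wrench's round black rubber grip, 26 mm in diameter, 110 mm long (55 mm each way), then an 8 mm end cap. The wrench sits on its bolt, stays on it and lies level, this centre line 34 mm above the bench. x points along the handle (18 mm tube) to the upright knuckle pin, 140 mm away; the bolt axis is 65 mm beyond that, in line while the knuckle is straight. z up.
- bolt_turn (a joint): Turn of bolt and wrench head about the upright bolt axis, rad, growing clockwise from above. Starts at 0 to 0.3, turns stiffly (about 3 N at the grip), stays where left, is tight at a hard stop at 0.6. The bolt stands on a fixed steel plate 60 mm wide, 8 mm high; 55 mm beyond the bolt, away from the robot, an upright tube 38 mm across, its top 53 mm above the bench.
- knuckle_bend (a joint): Bend of the handle at its knuckle (upright brass pin between steel cheeks 26 mm across), rad, growing clockwise from above; 0 is straight, as at the start. It gives way only at about 10 N at the grip, so it stays straight until the bolt is tight, then bends under a steady push and stays where left. Hard stop at 0.7.
- spanner_mid (a point): Middle of the plain flat steel ring spanner on the bolt of the other, identical socket; not to be used. It is about 170 mm long, its straight shaft 15 mm wide and 8 mm thick, centred 31 mm above the bench. x points along the shaft to its bolt, 85 mm away. It turns if knocked.

How it is judged (in metres and radians):
On the way, in this order (a step that is already met when the one before it is completed fails the run):
1. the bolt is turned up tight (turn above 0.55 rad) with the knuckle not yet bent past 0.2 rad (value of joint bolt_turn above 0.55 rad), for 0.1 s.
2. the handle breaks over at the knuckle by more than 0.2 rad (value of joint knuckle_bend above 0.2 rad), for 0.1 s.
At the end, for the whole second after the job is handed in: The bolt is tight (turn above 0.55 rad of 0.6), the handle stays bent at the knuckle by 0.2 to 0.6 rad and at rest, and the plain spanner's middle is within 15 mm of where it was (value of joint bolt_turn above 0.55 rad and value of joint knuckle_bend between 0.2 and 0.6 rad and velocity of joint knuckle_bend below 0.05 rad/s and distance of spanner_mid from where it was at the start of the episode below 0.015 m); the robot touches nothing.
It fails at once if the handle is folded over to its stop (knuckle bent past 0.6 rad) (value of joint knuckle_bend above 0.6 rad).
It fails at once if the plain spanner is moved by more than 15 mm (distance of spanner_mid from where it was at the start of the episode above 0.015 m).
It also fails if it takes over 35 s, if anything falls off the work surface, if the arm or the gripper's body presses on something with over 40 N, if the wrist force passes 120 N, or if a joint passes its speed limit or range.

## Working session

There is one attempt and no reset: what is moved stays moved. The work goes in short steps, Python scripts to look and compute and a tool call to move; the robot and the scene stay as the last step left them, time stands still between calls to the robot, and variables do not carry over. Pictures are saved under pics/ and viewed, and the job is handed in when it is done.

Besides the shell and the picture viewer there is one more tool, called after "Call:" in YAML: its name, and indented under it one key for each argument. play_rows: Moves the arm, as the interface text tells. Its arguments: {"type":"object","properties":{"commands":{"type":"array"}},"required":["commands"]}

```bash
mkdir -p pics
python3 - <<'E'
from station import *
import cv2
s=get_state();print(s)
for n in("top","side"):
    i=get_image(n);cv2.imwrite(f"pics/{n}0.png",i["color"][:,:,::-1]);print({k:v for k,v in i.items() if k!="color"})
E
```

```text
{'t': 0.0, 'qpos': array([-1.33257699,  0.33285602, -0.06466956,  1.46094545,  0.02162781,
        1.34989771, -0.08852676]), 'joint_vel': array([-0.00201808, -0.00025064, -0.00120682, -0.00041919,  0.00098093,
        0.00240864, -0.00094498]), 'effort': array([-7.44233766e-04, -6.25456023e+01,  4.85029828e-02, -3.91603661e+01,
        1.61165348e-02,  9.89844615e-03, -7.28785778e-06]), 'tool_pos': array([161.11033483, 603.51722145, 249.52376919]), 'ee_rot': array([-1.57089939e+00,  1.40685160e-03,  1.30994856e+00]), 'force': array([-0.21351196,  0.12209929, -0.10990138]), 'ft_torque': array([-0.01350485,  0.02424642,  0.04572628]), 'finger_gap': 1.000821558839329}
{'fx': 373.04686625613766, 'fy': 373.04686625613766, 'cx': 252.31991397385997, 'cy': 194.4427748063259, 'rvec': array([ 2.17790861, -2.13098976,  0.09261202]), 'tvec': array([ -67.5671244 ,  593.44797853, 1046.77301331])}
{'fx': 353.60588849891604, 'fy': 353.60588849891604, 'cx': 255.68514493408236, 'cy': 192.83502876918737, 'rvec': array([ 0.68141261, -2.65015131,  1.07751639]), 'tvec': array([469.67382198, 271.93392979, 608.23045027])}
```

View pics/top0.png

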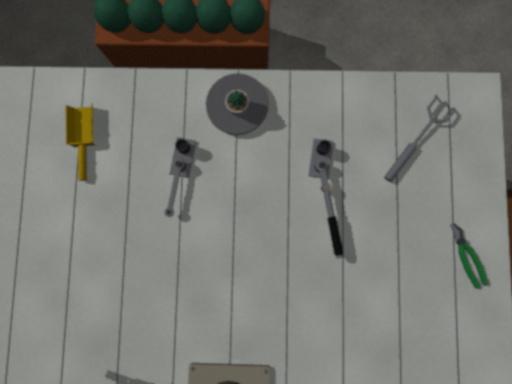

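View pics/side0.png

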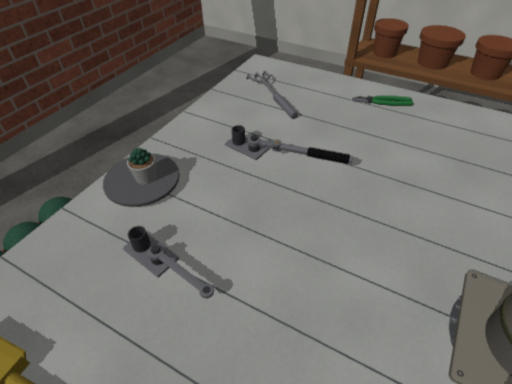

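The top view shows the click wrench with its black grip at about (336,236) and its bolt at (323,167). The plain spanner runs from (181,167) to (169,212).

```bash
cat > h.py <<'E'
from station import *
import cv2,numpy as np
def ray(im,uv,z):
    R=cv2.Rodrigues(im["rvec"])[0];t=np.array(im["tvec"])
    c=-R.T@t
    d=R.T@np.array([(uv[0]-im["cx"])/im["fx"],(uv[1]-im["cy"])/im["fy"],1])
    return c+d*(z-c[2])/d[2]
def proj(im,p):
    K=np.array([[im["fx"],0,im["cx"]],[0,im["fy"],im["cy"]],[0,0,1]])
    return cv2.projectPoints(np.array(p,float).reshape(-1,3),im["rvec"],im["tvec"],K,None)[0].reshape(-1,2)
def grip(im,box,thr=45):
    x0,y0,x1,y1=box
    g=im["color"].max(2);m=np.zeros_like(g);m[y0:y1,x0:x1]=(g[y0:y1,x0:x1]<thr)*255
    n,l,st,ce=cv2.connectedComponentsWithStats(m)
    k=1+np.argmax(st[1:,4]);ys,xs=np.where(l==k)
    pts=np.stack([xs,ys],1).astype(np.float32)
    return cv2.minAreaRect(pts),st[k],pts
E
python3 - <<'E'
from h import *
for n,b in(("top",(315,200,360,270)),("side",(295,135,360,175))):
    im=get_image(n)
    r,st,pts=grip(im,b)
    mean,ev=cv2.PCACompute(pts,None)
    q=(pts-mean)@ev[0]
    e=[mean[0]+ev[0]*(q.min()-.5),mean[0]+ev[0]*(q.max()+.5)]
    print(n,r,st,[ray(im,u,34).round(1) for u in e], ray(im,mean[0],34).round(1))
    if n=="top":
        print("bolt",ray(im,(323,167),34).round(1), "tube",ray(im,(324.5,147),53).round(1),"sp",ray(im,(181,167),31).round(1),ray(im,(169,212),31).round(1))
    x0,y0,x1,y1=(290,120,370,270) if n=="top" else (220,115,370,180)
    cv2.imwrite(f"pics/{n}_c.png",cv2.resize(im["color"][y0:y1,x0:x1,::-1],None,fx=4 if n=="top" else 5,fy=4 if n=="top" else 5,interpolation=cv2.INTER_CUBIC))
E
```

```text
top ((335.6346435546875, 235.67311096191406), (38.438758850097656, 8.432992935180664), 78.69007110595703) [329 217  14  38 292] [array([ 536. , -280.9,   34. ]), array([ 427.7, -304.4,   34. ])] [ 480. -293.   34.]
bolt [ 678.7 -257.5   34. ] tube [ 733.2 -258.5   53. ] sp [671.4 156.1  31. ] [538.8 185.2  31. ]
side ((327.9038391113281, 154.9807586669922), (42.16496276855469, 8.629108428955078), 11.309932708740234) [307 148  43  16 354] [array([ 538.1, -281. ,   34. ]), array([ 428.3, -302. ,   34. ])] [ 481.6 -291.8   34. ]
```

View pics/top_c.png

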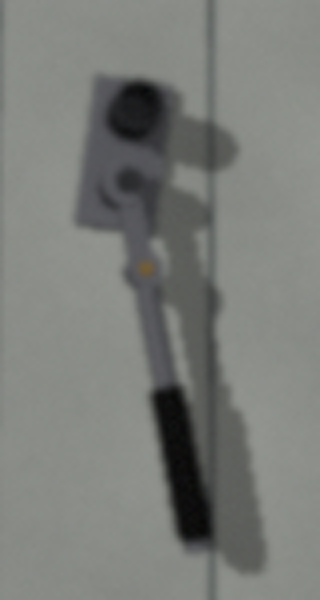

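View pics/side_c.png

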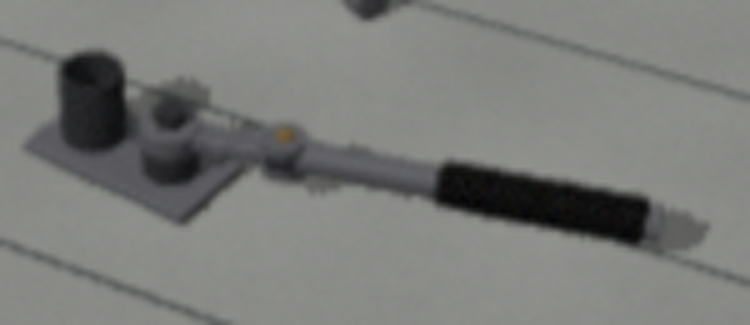

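Run:
```python
from h import *
im=get_image("top"); s=get_image("side")
print("pin",ray(im,(326.5,187),45),ray(s,(220+285/5,115+134/5),45))
print("bolt",ray(im,(322.5,165),42),ray(s,(220+170/5,115+108/5),42))
print("tube",ray(im,(290+134/4,120+105/4),53),ray(s,(220+92/5,115+68/5),53))
```

```text
pin [ 618.99859976 -265.78774722   45.        ] [ 619.49430198 -266.23915546   45.        ]
bolt [ 682.96870079 -254.76834441   42.        ] [ 687.54975644 -260.70528889   42.        ]
tube [ 735.35581189 -255.67395983   53.        ] [ 736.48664144 -259.51578738   53.        ]
```

Call:
play_rows:
  commands:
    - {"dp": [-1.5,0,-3.5],"delta_rot": [0,0,0],"gripper": 0}
    - {"dp": [-3,0,-7],"delta_rot": [0,0,0],"gripper": 0}
    - {"dp": [-4.5,0,-10.5],"delta_rot": [0,0,0],"gripper": 0}
    - {"dp": [-6,0,-14],"delta_rot": [0,0,0],"gripper": 0}
    - {"dp": [-7.5,0,-17.5],"delta_rot": [0,0,0],"gripper": 0}
    - {"dp": [-9,0,-21],"delta_rot": [0,0,0],"gripper": 0}
    - {"dp": [-10.5,0,-24.5],"delta_rot": [0,0,0],"gripper": 0}
    - {"dp": [-12,0,-28],"delta_rot": [0,0,0],"gripper": 0}

```text
t: 0.97
tool_pos: [402.0, 414.2, 250.3]
ee_rot: [-1.571, 0.0, 1.31]
force: [1.4, 0.6, -0.2]
finger_gap: 0.0
```

Call:
play_rows:
  commands:
    - {"dp": [-3.4,0,-2.1],"delta_rot": [0,0,0],"gripper": 0}
    - {"dp": [-6.8,0,-4.3],"delta_rot": [0,0,0],"gripper": 0}
    - {"dp": [-10.2,0,-6.5],"delta_rot": [0,0,0],"gripper": 0}
    - {"dp": [-13.6,0,-8.7],"delta_rot": [0,0,0],"gripper": 0}
    - {"dp": [-17,0,-10.9],"delta_rot": [0,0,0],"gripper": 0}
    - {"dp": [-20.4,0,-13.1],"delta_rot": [0,0,0],"gripper": 0}
    - {"dp": [-23.8,0,-15.3],"delta_rot": [0,0,0],"gripper": 0}
    - {"dp": [-27,0,-17.3],"delta_rot": [0,0,0],"gripper": 0}

```text
t: 1.63
tool_pos: [499.8, 106.3, 250.6]
ee_rot: [-1.571, -0.0, 1.309]
force: [1.0, 0.2, 0.5]
finger_gap: 0.005
```

Call:
play_rows:
  commands:
    - {"dp": [-3.6,0,-1],"delta_rot": [0,0,0],"gripper": 0}
    - {"dp": [-7.2,0,-2],"delta_rot": [0,0,0],"gripper": 0}
    - {"dp": [-10.8,0,-3],"delta_rot": [0,0,0],"gripper": 0}
    - {"dp": [-14.4,0,-4],"delta_rot": [0,0,0],"gripper": 0}
    - {"dp": [-18,0,-5],"delta_rot": [0,0,0],"gripper": 0}
    - {"dp": [-21.6,0,-6],"delta_rot": [0,0,0],"gripper": 0}
    - {"dp": [-25.2,0,-7],"delta_rot": [0,0,0],"gripper": 0}
    - {"dp": [-28.8,0,-7.7],"delta_rot": [0,0,0],"gripper": 0}

```text
t: 2.3
tool_pos: [499.7, -193.6, 250.8]
ee_rot: [-1.572, -0.001, 1.31]
force: [1.8, 0.2, 0.0]
finger_gap: 0.005
```

Call:
play_rows:
  commands:
    - {"dp": [-3.3,0,-0.8],"delta_rot": [0,0,0],"gripper": 0}
    - {"dp": [-6.6,0,-1.6],"delta_rot": [0,0,0],"gripper": 0}
    - {"dp": [-10,0,-2.4],"delta_rot": [0,0,0],"gripper": 0}
    - {"dp": [-13.3,1,-3.1],"delta_rot": [0,0,0],"gripper": 0}
    - {"dp": [-16.4,3,-3.8],"delta_rot": [0,0,0],"gripper": 0}
    - {"dp": [-16.4,6,-3.8],"delta_rot": [0,0,0],"gripper": 0}
    - {"dp": [-16.4,9,-3.8],"delta_rot": [0,0,0],"gripper": 0}
    - {"dp": [-16.4,12,-3.8],"delta_rot": [0,0,0],"gripper": 0}

```text
t: 2.97
tool_pos: [493.9, -362.5, 129.5]
ee_rot: [-1.572, -0.0, 1.309]
force: [1.7, 1.7, -0.2]
finger_gap: -0.002
```

Run:
```python
from h import *
for n in("top","side"):
    im=get_image(n);cv2.imwrite(f"pics/{n}1.png",im["color"][:,:,::-1])
s=get_state();print(s["tool_pos"],s["qpos"],s["force"])
```

```text
[ 492.09910624 -359.96909114  126.21644771] [ 0.03677596  0.4632688   0.66907783  1.67326814 -0.31252018  1.12161254
  2.10357987] [-0.11009606  0.70283487  0.54776747]
```

View pics/top1.png

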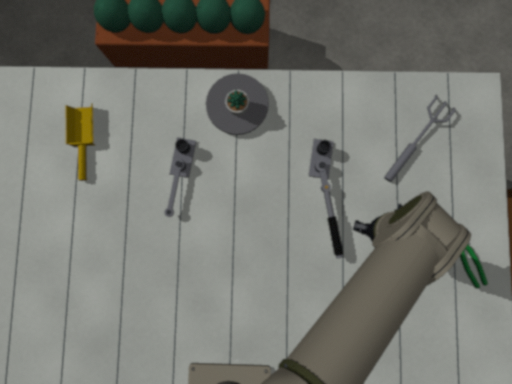

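View pics/side1.png

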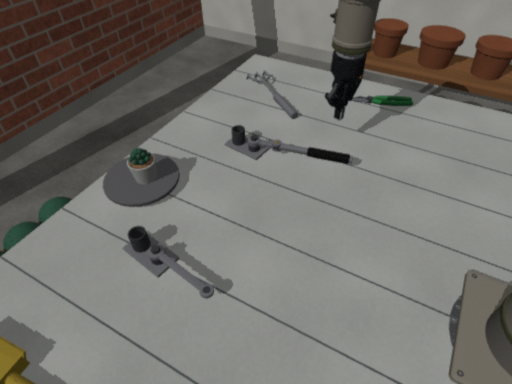

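The gripper is shut and clear of the wrench on its right-hand side in the top view, at about (365,230), with the grip at (336,236). Next I lower it.

Call:
play_rows:
  commands:
    - {"dp": [0,1.5,0],"delta_rot": [0,0,0],"gripper": 0}
    - {"dp": [0,3,0],"delta_rot": [0,0,0],"gripper": 0}
    - {"dp": [0,4.5,0],"delta_rot": [0,0,0],"gripper": 0}
    - {"dp": [0,6,0],"delta_rot": [0,0,0],"gripper": 0}
    - {"dp": [0,7.5,0],"delta_rot": [0,0,0],"gripper": 0}
    - {"dp": [0,8.5,0],"delta_rot": [0,0,0],"gripper": 0}
    - {"dp": [0,9,0],"delta_rot": [0,0,0],"gripper": 0}
    - {"dp": [0,9,0],"delta_rot": [0,0,0],"gripper": 0}

```text
t: 3.73
tool_pos: [491.8, -359.5, 36.4]
ee_rot: [-1.564, -0.002, 1.31]
force: [-0.5, 1.1, 0.0]
finger_gap: -0.001
```

Call:
play_rows:
  commands:
    - {"dp": [1,0,0.5],"delta_rot": [0,0,0],"gripper": 0}
    - {"dp": [2,0,1],"delta_rot": [0,0,0],"gripper": 0}
    - {"dp": [2.8,0,1.3],"delta_rot": [0,0,0],"gripper": 0}
    - {"dp": [3.5,0,1.7],"delta_rot": [0,0,0],"gripper": 0}
    - {"dp": [4,0,1.9],"delta_rot": [0,0,0],"gripper": 0}
    - {"dp": [4.5,0,2.2],"delta_rot": [0,0,0],"gripper": 0}
    - {"dp": [5,0,2.4],"delta_rot": [0,0,0],"gripper": 0}
    - {"dp": [5.4,0,2.6],"delta_rot": [0,0,0],"gripper": 0}

```text
t: 4.4
tool_pos: [480.7, -300.5, 37.0]
ee_rot: [-1.565, -0.002, 1.31]
force: [1.8, -3.5, 1.4]
finger_gap: 0.001
```

```bash
cat > look.py <<'E'
from h import *
import sys
k=sys.argv[1]
s=get_state()
for n in("top","side"):
    im=get_image(n)
    c=im["color"]
    if n=="top":
        x0,y0,x1,y1=250,120,410,270
    else: x0,y0,x1,y1=220,60,380,210
    cv2.imwrite(f"pics/{n}_{k}.png",cv2.resize(c[y0:y1,x0:x1,::-1],None,fx=4,fy=4,interpolation=cv2.INTER_CUBIC))
    # brass pin by colour
    r=c[y0:y1,x0:x1].astype(int);m=((r[:,:,0]-r[:,:,2])>25)&((r[:,:,0]-r[:,:,1])<60)
    ys,xs=np.where(m);
    if len(xs): w=(r[:,:,0]-r[:,:,2])[m];u=(np.average(xs,weights=w)+x0,np.average(ys,weights=w)+y0);print(n,"pin px",u,len(xs),ray(im,u,45).round(1))
print(s["t"],s["tool_pos"].round(1),s["force"].round(1))
E
python3 look.py 2
```

```text
top pin px (np.float64(324.00943396226415), np.float64(186.9669811320755)) 9 [ 619.  -258.7   45. ]
side pin px (np.float64(368.21085095669685), np.float64(68.20342396777443)) 163 [ 527.  -794.4   45. ]
4.4 [ 480.7 -300.5   37. ] [ 1.8 -3.5  1.4]
```

View pics/top_2.png

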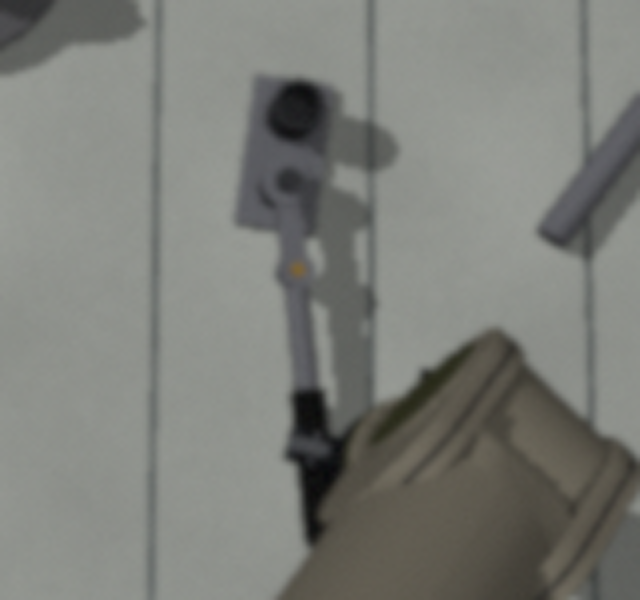

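View pics/side_2.png

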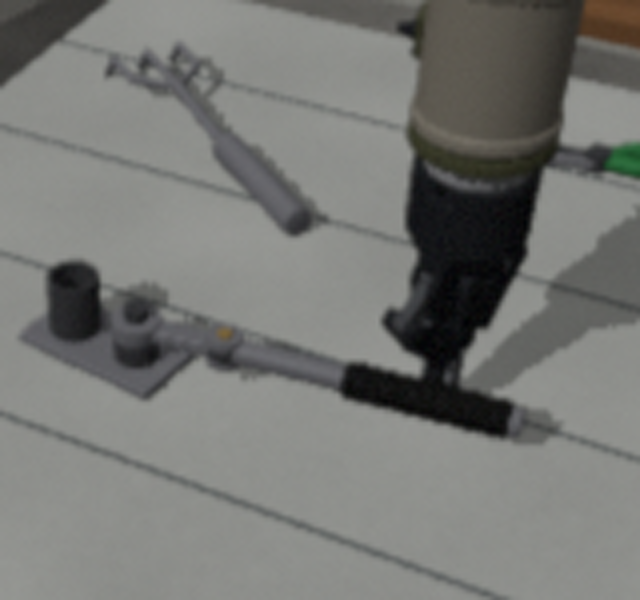

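Call:
play_rows:
  commands:
    - {"dp": [0.3,0,0.1],"delta_rot": [0,0,0],"gripper": 0}
    - {"dp": [0.7,0,0.3],"delta_rot": [0,0,0],"gripper": 0}
    - {"dp": [1,0,0.4],"delta_rot": [0,0,0],"gripper": 0}
    - {"dp": [1.3,0,0.5],"delta_rot": [0,0,0],"gripper": 0}
    - {"dp": [1.6,0,0.7],"delta_rot": [0,0,0],"gripper": 0}
    - {"dp": [1.9,0,0.8],"delta_rot": [0,0,0],"gripper": 0}
    - {"dp": [2.2,0,0.9],"delta_rot": [0,0,0],"gripper": 0}
    - {"dp": [2.5,0,1.1],"delta_rot": [0,0,0],"gripper": 0}

```text
t: 5.17
tool_pos: [476.8, -272.6, 37.0]
ee_rot: [-1.565, -0.003, 1.311]
force: [3.2, -2.8, 0.2]
finger_gap: -0.003
```

Call:
play_rows:
  commands:
    - {"dp": [0.3,0,0.1],"delta_rot": [0,0,0],"gripper": 0}
    - {"dp": [0.5,0,0.2],"delta_rot": [0,0,0],"gripper": 0}
    - {"dp": [0.7,0,0.3],"delta_rot": [0,0,0],"gripper": 0}
    - {"dp": [1,0,0.3],"delta_rot": [0,0,0],"gripper": 0}
    - {"dp": [1.2,0,0.4],"delta_rot": [0,0,0],"gripper": 0}
    - {"dp": [1.5,0,0.5],"delta_rot": [0,0,0],"gripper": 0}
    - {"dp": [1.7,0,0.6],"delta_rot": [0,0,0],"gripper": 0}
    - {"dp": [1.9,0,0.6],"delta_rot": [0,0,0],"gripper": 0}

```text
t: 5.83
tool_pos: [475.7, -252.5, 37.1]
ee_rot: [-1.565, -0.003, 1.311]
force: [0.5, -4.3, -0.2]
finger_gap: -0.0
```

```bash
python3 look.py 3
```

```text
top pin px (np.float64(318.6710775047259), np.float64(186.63327032136107)) 13 [ 619.6 -243.6   45. ]
side pin px (np.float64(367.7288117081695), np.float64(68.10386631716906)) 192 [ 528.7 -794.4   45. ]
5.8333 [ 475.7 -252.5   37.1] [ 0.5 -4.3 -0.2]
```

View pics/top_3.png

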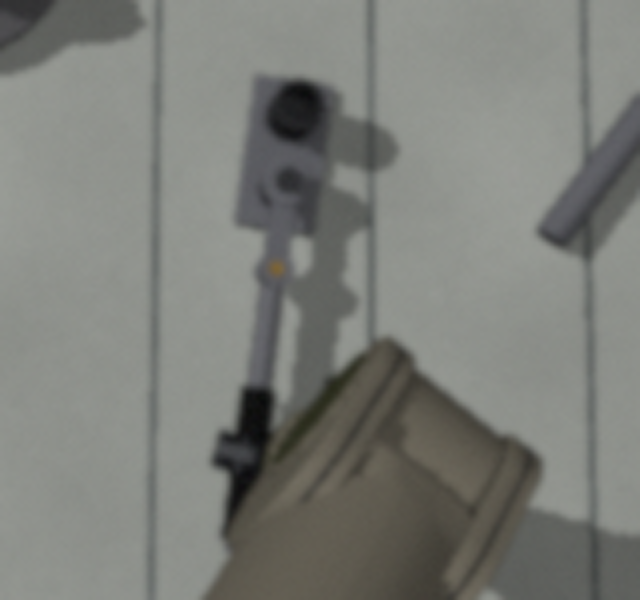

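Call:
play_rows:
  commands:
    - {"dp": [0.3,0,0.1],"delta_rot": [0,0,0],"gripper": 0}
    - {"dp": [0.5,0,0.1],"delta_rot": [0,0,0],"gripper": 0}
    - {"dp": [0.8,0,0.2],"delta_rot": [0,0,0],"gripper": 0}
    - {"dp": [1,0,0.2],"delta_rot": [0,0,0],"gripper": 0}
    - {"dp": [1.3,0,0.3],"delta_rot": [0,0,0],"gripper": 0}
    - {"dp": [1.5,0,0.3],"delta_rot": [0,0,0],"gripper": 0}
    - {"dp": [1.8,0,0.4],"delta_rot": [0,0,0],"gripper": 0}
    - {"dp": [2,0,0.4],"delta_rot": [0,0,0],"gripper": 0}

```text
t: 6.6
tool_pos: [476.9, -231.4, 37.1]
ee_rot: [-1.564, -0.003, 1.312]
force: [-0.2, -2.7, 1.5]
finger_gap: 0.002
```

```bash
python3 look.py 4
```

```text
top pin px (np.float64(316.62978723404257), np.float64(186.14255319148936)) 11 [ 620.9 -237.8   45. ]
side pin px (np.float64(366.08236316246746), np.float64(68.43405734144223)) 243 [ 533.  -789.3   45. ]
6.6 [ 476.9 -231.4   37.1] [-0.2 -2.7  1.5]
```

Call:
play_rows:
  commands:
    - {"dp": [0.2,0,0],"delta_rot": [0,0,0],"gripper": 0}
    - {"dp": [0.4,0,0],"delta_rot": [0,0,0],"gripper": 0}
    - {"dp": [0.6,0,0.1],"delta_rot": [0,0,0],"gripper": 0}
    - {"dp": [0.8,0,0.1],"delta_rot": [0,0,0],"gripper": 0}
    - {"dp": [1,0,0.1],"delta_rot": [0,0,0],"gripper": 0}
    - {"dp": [1.2,0,0.1],"delta_rot": [0,0,0],"gripper": 0}
    - {"dp": [1.4,0,0.2],"delta_rot": [0,0,0],"gripper": 0}
    - {"dp": [1.6,0,0.2],"delta_rot": [0,0,0],"gripper": 0}

```text
t: 7.37
tool_pos: [479.2, -216.8, 37.3]
ee_rot: [-1.565, -0.001, 1.311]
force: [1.7, -10.8, -2.6]
finger_gap: -0.002
```

```bash
python3 look.py 5
```

```text
top pin px (np.float64(315.1929046563193), np.float64(185.97117516629712)) 10 [ 621.3 -233.7   45. ]
side pin px (np.float64(365.26154811387346), np.float64(68.70629754529057)) 271 [ 535. -786.   45.]
7.3667 [ 479.2 -216.8   37.3] [  1.7 -10.8  -2.6]
```

View pics/top_5.png

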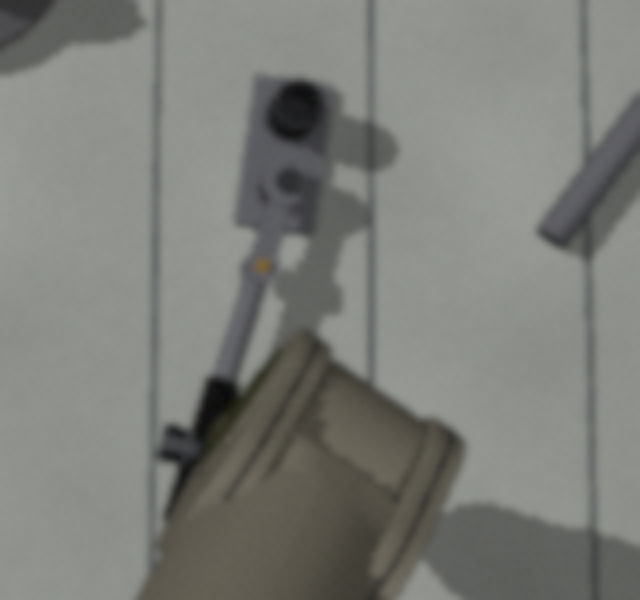

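The force rose to about 11 N with the pin at (621,-234), so the bolt is tight and about 0.5 rad was turned. Next I bend the knuckle partway, slowly.

Call:
play_rows:
  commands:
    - {"dp": [0.2,0,0],"delta_rot": [0,0,0],"gripper": 0}
    - {"dp": [0.4,0,0],"delta_rot": [0,0,0],"gripper": 0}
    - {"dp": [0.6,0,0],"delta_rot": [0,0,0],"gripper": 0}
    - {"dp": [0.8,0,0.1],"delta_rot": [0,0,0],"gripper": 0}
    - {"dp": [1,0,0.1],"delta_rot": [0,0,0],"gripper": 0}
    - {"dp": [1.2,0,0.1],"delta_rot": [0,0,0],"gripper": 0}
    - {"dp": [1.4,0,0.1],"delta_rot": [0,0,0],"gripper": 0}
    - {"dp": [1.6,0,0.1],"delta_rot": [0,0,0],"gripper": 0}

```text
t: 8.13
tool_pos: [482.4, -202.9, 37.5]
ee_rot: [-1.567, 0.001, 1.309]
force: [1.7, -11.3, -2.2]
finger_gap: -0.005
```

```bash
python3 look.py 6
```

```text
top pin px (np.float64(315.1982182628062), np.float64(185.9599109131403)) 10 [ 621.3 -233.7   45. ]
side pin px (np.float64(365.21865173709637), np.float64(68.60035278779047)) 276 [ 535.3 -786.7   45. ]
8.1333 [ 482.4 -202.9   37.5] [  1.7 -11.3  -2.2]
```

View pics/top_6.png

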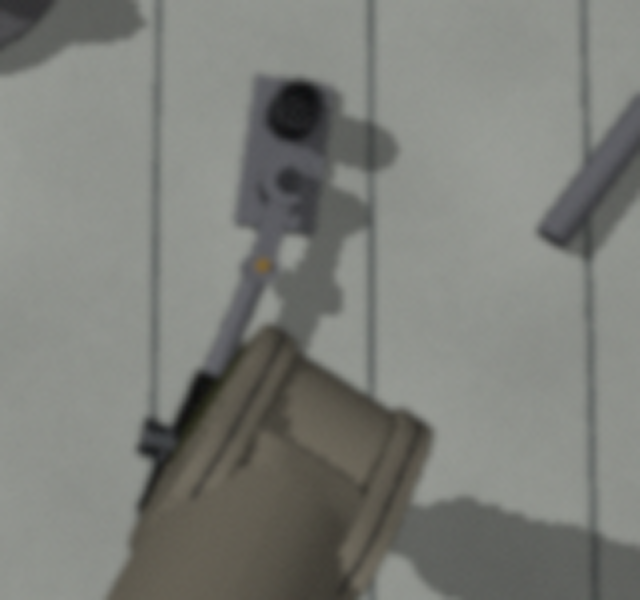

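View pics/side_6.png

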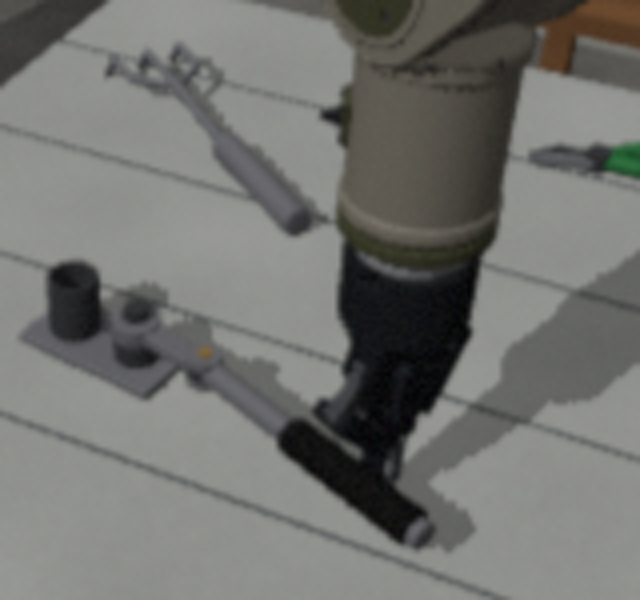

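The pin has stayed put and the handle is bending, with the grip at about (288,430) to (415,525) in the side crop. I keep going and then measure the bend.

Call:
play_rows:
  commands:
    - {"dp": [0.3,0,0],"delta_rot": [0,0,0],"gripper": 0}
    - {"dp": [0.6,0,0],"delta_rot": [0,0,0],"gripper": 0}
    - {"dp": [0.9,0,0],"delta_rot": [0,0,0],"gripper": 0}
    - {"dp": [1.2,0,0],"delta_rot": [0,0,0],"gripper": 0}
    - {"dp": [1.5,0,-0.1],"delta_rot": [0,0,0],"gripper": 0}
    - {"dp": [1.8,0,-0.1],"delta_rot": [0,0,0],"gripper": 0}
    - {"dp": [2.1,0,-0.1],"delta_rot": [0,0,0],"gripper": 0}
    - {"dp": [2.4,0,-0.1],"delta_rot": [0,0,0],"gripper": 0}

```text
t: 8.9
tool_pos: [489.4, -181.8, 37.5]
ee_rot: [-1.568, 0.003, 1.308]
force: [0.7, -11.8, -2.4]
finger_gap: -0.002
```

```bash
python3 look.py 7
```

```text
top pin px (np.float64(315.1897321428571), np.float64(185.97544642857144)) 10 [ 621.3 -233.7   45. ]
side pin px (np.float64(363.4146421321459), np.float64(68.64868050553336)) 324 [ 540.8 -783.4   45. ]
8.9 [ 489.4 -181.8   37.5] [  0.7 -11.8  -2.4]
```

View pics/side_7.png

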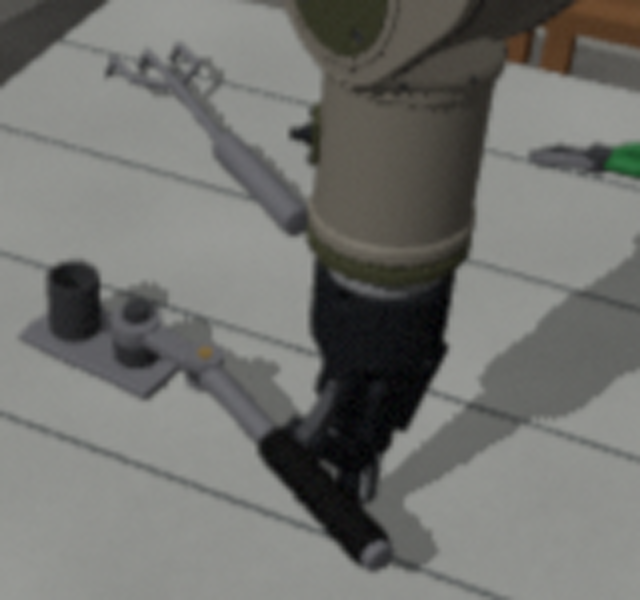

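View pics/top_7.png

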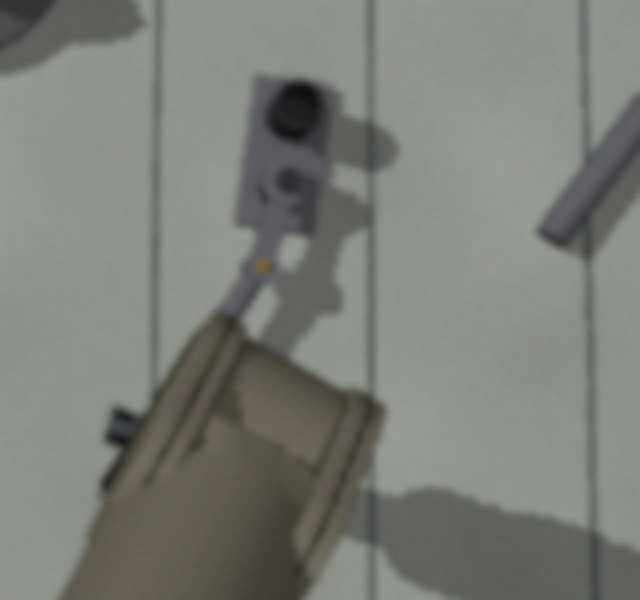

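Run:
```python
from h import *
im=get_image("side")
P=np.array([621.2,-233.8])
for u,v in((278,438),(322,495),(368,545)):
    p=ray(im,(220+u/4,60+v/4),34)[:2];d=P-p;print(p,np.arctan2(d[1],d[0]),np.hypot(*d))
from scipy.optimize import brentq
t=get_state()["tool_pos"][:2]
print(brentq(lambda H:np.dot(t-P,[-np.sin(H),np.cos(H)])+30,-1.2,0))
```

```text
[ 546.78829074 -192.43896647] -0.5073161349145558 85.13423265715107
[ 501.38439485 -158.37182127] -0.5618541631547866 141.5810346909422
[ 460.72550833 -132.75925652] -0.5619271345932637 189.63463375868082
-0.5934071833208846
```

Call:
play_rows:
  commands:
    - {"dp": [0.3,0,0],"delta_rot": [0,0,0],"gripper": 0}
    - {"dp": [0.5,0,0],"delta_rot": [0,0,0],"gripper": 0}
    - {"dp": [0.7,0,0],"delta_rot": [0,0,0],"gripper": 0}
    - {"dp": [0.9,0,0],"delta_rot": [0,0,0],"gripper": 0}
    - {"dp": [1.1,0,0],"delta_rot": [0,0,0],"gripper": 0}
    - {"dp": [1.3,0,0],"delta_rot": [0,0,0],"gripper": 0}
    - {"dp": [1.3,0,0],"delta_rot": [0,0,0],"gripper": 0}
    - {"dp": [1.3,0,0],"delta_rot": [0,0,0],"gripper": 0}

```text
t: 9.72
tool_pos: [492.4, -170.5, 37.5]
ee_rot: [-1.568, 0.005, 1.307]
force: [-1.0, -9.5, -2.2]
finger_gap: 0.002
```

```bash
python3 look.py 8
```

```text
top pin px (np.float64(315.19690265486724), np.float64(185.96017699115043)) 10 [ 621.3 -233.7   45. ]
side pin px (np.float64(362.718102372035), np.float64(68.78595505617977)) 341 [ 542.6 -781.3   45. ]
9.7167 [ 492.4 -170.5   37.5] [-1.  -9.5 -2.2]
```

View pics/side_8.png

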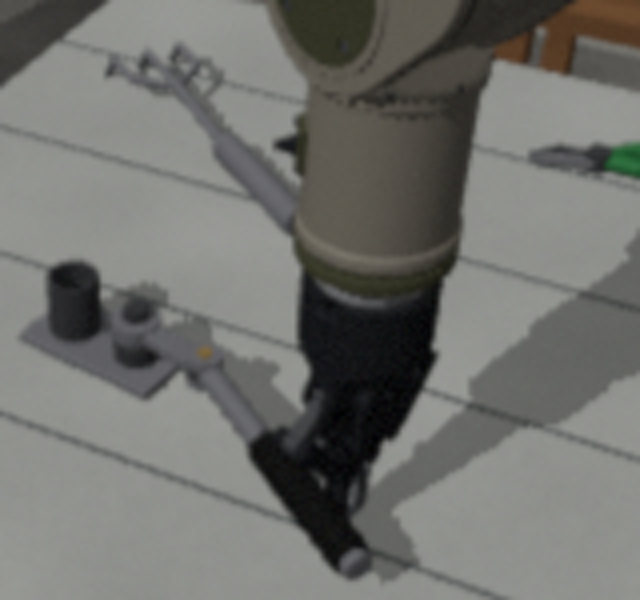

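Bend is about 0.35. Now I back straight off the grip, then lift.

Call:
play_rows:
  commands:
    - {"dp": [-0.3,0,0.1],"delta_rot": [0,0,0],"gripper": 0}
    - {"dp": [-0.8,0,0.3],"delta_rot": [0,0,0],"gripper": 0}
    - {"dp": [-1.5,0,0.6],"delta_rot": [0,0,0],"gripper": 0}
    - {"dp": [-2.3,0,1],"delta_rot": [0,0,0],"gripper": 0}
    - {"dp": [-3.2,0,1.4],"delta_rot": [0,0,0],"gripper": 0}
    - {"dp": [-4.1,0,1.7],"delta_rot": [0,0,0],"gripper": 0}
    - {"dp": [-5,0,2.1],"delta_rot": [0,0,0],"gripper": 0}
    - {"dp": [-6,0,2.5],"delta_rot": [0,0,0],"gripper": 0}

```text
t: 10.48
tool_pos: [452.0, -222.6, 37.9]
ee_rot: [-1.568, 0.005, 1.307]
force: [-0.0, -1.0, -0.4]
finger_gap: 0.0
```

Call:
play_rows:
  commands:
    - {"dp": [-0.5,-1,0],"delta_rot": [0,0,0],"gripper": 0}
    - {"dp": [-1.5,-3,0],"delta_rot": [0,0,0],"gripper": 0}
    - {"dp": [-3,-5,0],"delta_rot": [0,0,0],"gripper": 0}
    - {"dp": [-5,-8,0],"delta_rot": [0,0,0],"gripper": 0}
    - {"dp": [-7,-11,0],"delta_rot": [0,0,0],"gripper": 0}
    - {"dp": [-9,-13,0],"delta_rot": [0,0,0],"gripper": 0}
    - {"dp": [-10,-14,0],"delta_rot": [0,0,0],"gripper": 0}
    - {"dp": [-10,-14,0],"delta_rot": [0,0,0],"gripper": 0}

```text
t: 11.15
tool_pos: [426.0, -321.6, 180.8]
ee_rot: [-1.572, 0.006, 1.303]
force: [0.3, -0.4, -1.0]
finger_gap: -0.002
```

```bash
python3 look.py 9
python3 - <<'E'
from h import *
for n,b in(("top",(260,190,330,260)),("side",(270,150,330,215))):
    im=get_image(n)
    cv2.imwrite(f"pics/{n}_full9.png",im["color"][:,:,::-1])
    r,st,pts=grip(im,b)
    m=pts.mean(0);p=ray(im,m,34)[:2];d=np.array([621.2,-233.8])-p
    print(n,st,p,"H",np.arctan2(d[1],d[0]),np.hypot(*d))
s=get_state();print(s["force"].round(1),s["joint_vel"].round(3))
E
```

```text
top pin px (np.float64(315.1915367483296), np.float64(185.9599109131403)) 10 [ 621.3 -233.7   45. ]
side pin px (np.float64(348.4398621729299), np.float64(70.04037902444277)) 216 [ 583.6 -749.1   45. ]
11.15 [ 426.  -321.6  180.8] [ 0.3 -0.4 -1. ]
top [272 209  27  33 256] [ 508.67735909 -150.18932136] H -0.6390424318396002 140.18591334366928
side [283 168  29  34 350] [ 510.6494048  -152.96790558] H -0.6313453994510649 136.94985063468098
[-0.1  0.9  0.4] [-0.004  0.004 -0.001 -0.002  0.     0.001  0.004]
```

View pics/top_full9.png

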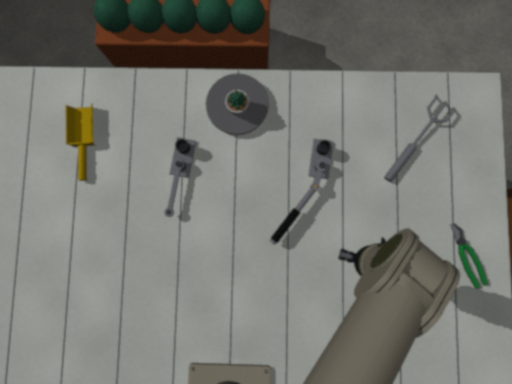

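View pics/side_9.png

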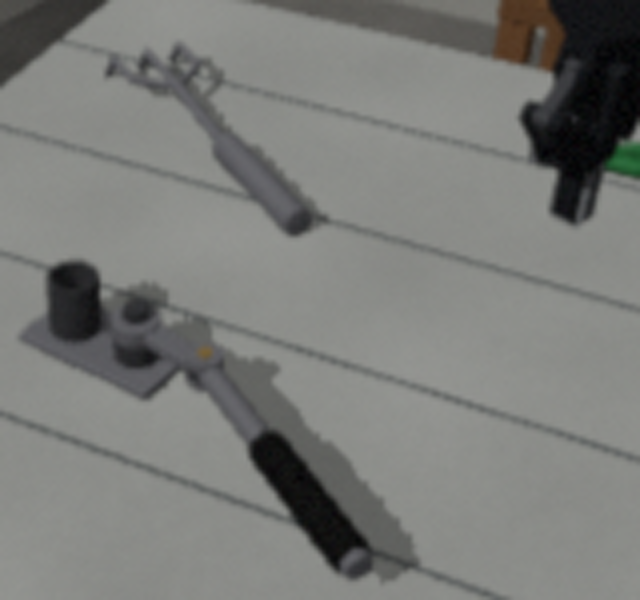

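The top view shows the handle bent at the knuckle, with the grip at about (286,225) and the pin at (315,186). The spanner is still at (181,167) to (169,212) and the gripper is clear. The bend measures about 0.32 rad, so I'm handing in.

```bash
python3 -c "
from station import *
print(close_job())"
```

```text
the job is handed in; nothing more can be done
None
```

I tightened the bolt until it stopped, then broke the click wrench's handle over at the knuckle by about 0.32 rad (roughly 18–19°). I pushed the grip with the closed fingers, then backed off, lifted clear and handed the job in at about 11 s. No verdict was reported.

- **Bolt tight:** The push force rose from about 3–4 N to about 11 N after roughly 0.5 rad of turning. The brass pin then stayed at the same pixel through the rest of the push and the retreat. I had no direct reading of the bolt's turn. I take it to be at its 0.6 rad stop from the force jump and the still pin.
- **Knuckle bend:** After letting go, the top and side views put the handle angle at −0.639 and −0.631 rad. The head is at about −0.31 rad, so the bend is 0.32–0.33 rad, inside the 0.2–0.6 range. During the push, the estimate from the tool position ran about 0.03 rad higher than the image measurement.
- **Plain spanner and contact:** In the top view the spanner looks unmoved, judged by eye only. The tool force was about zero with the gripper clear of everything.

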